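Demould the cast hardware and sort it

ROBOT

A 6-joint arm with a two-finger parallel gripper is mounted at the origin on the work surface. World frame = base frame: x ahead of the robot, y to its left, z up, the work surface at z = 0. Lengths are in m, angles in rad, forces in N, time in s.
With the tool pointing down it reaches from about 0.35 to 0.975 m from the base axis. Payload 4.9 kg.
Tool frame: the origin (TCP) lies at the very end of the fingers, on their centre line; the grasp point (between the pads) lies 19 mm behind it; z points along the fingers, y is the line along which they close (so a half turn about z gives the same grasp; the last joint's range is limited). The gripper opens to 85 mm and grips with 20 to 120 N. Pads are 22 mm wide; open, the fingers measure 114 mm over their backs; the gripper's body (76 mm by 85 mm) begins 54 mm behind the grasp point. The pads swing forward as they close: fully open they stand 13 mm farther back than shut.
Start: joints at [1.173, 0.053, 1.613, -0, 1.476, -0.119], TCP at [0.172, 0.601, 0.231] pointing down, gripper open.
Joint ranges: [-3.01, 3.01], [-1.01, 2.22], [0.06, 2.58], [-1.02, 4.17], [0.09, 2.62], [-3.14, 3.14]. Speed limits (rad/s): [2.57, 2.57, 3.14, 3.14, 3.14, 3.14].

INTERFACE

Orientations are given as a unit quaternion [w, x, y, z].
In Python, from plant import monitor, vision, manip gives the robot as it stands. The module is installed in compiled form; this text tells all that it offers.
- The arm moves only by the tool arm_command, never from a script. Its argument "rows" is a list of rows, each a list of 3 entries, a list of its own where there are three numbers: the finger opening in mm, from 0 to 85.4, then the shift along the world's x, y, z in units of 30 cm (1.0 is 30 cm), then the turn, a rotation vector about the world's x, y, z in units of pi/2 rad (1.0 is pi/2 rad). In form: [[claw, [x, y, z], [wx, wy, wz]], ...]. A call has 1 to 12 rows; each row is the pose to reach, as a shift and turn from the pose commanded when the call began; what a row does not reach only later rows make up. A row lasts 1/12 s, in which the tool goes at most 41.7 mm and 7.16 degrees, less where a joint would pass 70% of its speed; a pose out of reach is approached as far as the arm can. A call with a number of a shift or a turn outside -1 to 1 is refused whole. A call with a gripper value outside its range is refused whole. The fingers move at their own pace and stop on an object; the grip force is fixed at half the most. Time passes only in rows, so rows that repeat a pose let the fingers close. It gives the time, the measured TCP pose, the force, the opening and the grip force at its end, in the units of the state.
- monitor.state(): the state, without advancing time (a new reading comes with each control period).
- vision.grab_frame(name): name is "scene" or "top" or "wrist"; returns a dict with "color" (420x560x3 uint8, red, green, blue), "z_map" (420x560 float32, m along the optical axis (not along the pixel's ray), 0 where there is no reading), "mtx" (3x3 intrinsics, pixels), "R" (3x3) and "t" (3): a world point X has camera coordinates R X + t. Camera axes: x right, y down, z forward; pixel columns grow to the right and rows downward; lengths in m; the calibration is good to about 2 mm. A picture is of the moment at which its call begins.
- manip.job_done(): hands the job in; it is judged then, once.
The state is a dict: "time": time; "joint_pos": joint angles; "joint_vel": joint speeds; "joint_efforts": joint torques, N m; "tool_pos": TCP position; "tool_rot": TCP orientation; "contact_force": force on the tool from outside, world axes, zero at the start; "ft_torque": the same for the moment, N m; "gripper_width": opening from 0.0 (shut) to 1.0 (fully open); "grasp_force": force on a finger pad.
Only numpy, scipy, OpenCV 4.12 (cv2) and the standard library are available. Lean on these libraries where they do the work, as an engineer would, in place of code of your own. Each camera call takes 0.05 s, during which the arm holds its last target. There are 200 camera calls.

TASK

The castings in the aluminium mould have cured: press the mushroom-headed plunger right down to its stop to raise them, lift every casting out and sort them, the L-shaped shelf brackets into the round tin and the U-shaped drawer pulls into the oblong tin. When the mould is empty, push the steel return pin back down so that the ejector plate is fully home for the next pour, and leave the battery, the ramekin, the level and the screwdriver where they are.

Things in the scene. Friction and masses are not known exactly. Their poses are not given: they have to be found in the camera images.
- mould: Aluminium casting mould with ejector box, fixed: 225 mm (x) by 270 mm (y), 78 mm high; its foot plate (10 mm high) juts 20 mm at both x ends. Origin: centre of underside; yaw within 0.25 of the world's. Six open cavities 24 mm deep, 1.5 mm clearance: three L-shaped in a row on the -x (robot) side, three U-shaped, long side along x, 30 mm apart, in a row on the +x side. Some may be empty.
- mould_face (a point): Centre of the mould's top face, 78 mm above the bench. Inside each L and U the mould is solid up to this face. At the start the castings lie flush with it and cannot be gripped. With the ejector plate fully raised they stand about 17 mm above it, guided 7 mm deep in the cavities: grip them by those 17 mm and lift straight up.
- plunger (a joint): Downward travel of the ejector plunger, m: 0 up, 0.025 fully down on its stop. Pressing it raises the ejector plate through a rocker under the mould. Takes 8 to 13 N with the castings in; a spring (2.5 to 5 N) brings it back up when let go, the plate stays up.
- plunger_top (a point): Centre of the top of the plunger's mushroom head, dark wood, 44 mm across; 135 mm above the bench when up, 110 mm when fully down. In the mould's frame at x 65 mm, y 100 mm, beside the U row.
- ejector (a joint): Height of the ejector plate above home, m: 0 home, about 0.017 once the plunger has been pressed to its stop. It carries three pins under each casting, and the return pin. It stays where it is put by a drag of 7 N, part of which carries the castings: pushing down with more than 3 N on a raised casting or on the return pin can send it down again.
- return_pin_top (a point): Centre of the flat top of the return pin, bare steel, 20 mm across, part of the ejector plate: 88 mm above the bench (10 mm above the mould's face) when the plate is home, about 105 mm when it is up. Pushing it down to 88 mm (3 to 8 N) takes the plate home to its stop. In the mould's frame at x 3 mm, y 100 mm.
- round_tin: Loose round open steel tin, 200 mm across, 60 mm high, wall and floor 4 mm, 0.45 kg, for the shelf brackets. Origin: centre of the underside, z up.
- oblong_tin: Loose oblong open steel tin, 190 mm along its x, 150 mm along its y, 60 mm high, wall and floor 4 mm, 0.45 kg, for the drawer pulls. Origin: centre of the underside, z up.
- bracket_1: Cast shelf bracket, black resin, 50 g: an L lying on its side, 24 mm thick (z), two legs 68 mm long outside and 20 mm wide. Origin: on the underside, 24 mm in from both outer faces. The leg along y has its middle line at x -14 mm (y -24 to 44 mm), the leg along x at y -14 mm (x -24 to 44 mm). Axes at the start: the mould's. None if absent.
- bracket_2: Cast shelf bracket, black resin, 50 g: an L lying on its side, 24 mm thick (z), two legs 68 mm long outside and 20 mm wide. Origin: on the underside, 24 mm in from both outer faces. The leg along y has its middle line at x -14 mm (y -24 to 44 mm), the leg along x at y -14 mm (x -24 to 44 mm). Axes at the start: the mould's. None if absent.
- bracket_3: Cast shelf bracket, black resin, 50 g: an L lying on its side, 24 mm thick (z), two legs 68 mm long outside and 20 mm wide. Origin: on the underside, 24 mm in from both outer faces. The leg along y has its middle line at x -14 mm (y -24 to 44 mm), the leg along x at y -14 mm (x -24 to 44 mm). Axes at the start: the mould's. None if absent.
- pull_1: Cast drawer pull, black resin, 60 g: a U lying flat, 24 mm thick (z). Bar 114 mm long (x), 18 mm wide, middle line at y -6 mm; at its ends two legs 18 mm wide reach to y 25 mm. Origin: on the underside, mid length, 15 mm in from the bar's outer face. Axes at the start: the mould's. None if absent.
- pull_2: Cast drawer pull, black resin, 60 g: a U lying flat, 24 mm thick (z). Bar 114 mm long (x), 18 mm wide, middle line at y -6 mm; at its ends two legs 18 mm wide reach to y 25 mm. Origin: on the underside, mid length, 15 mm in from the bar's outer face. Axes at the start: the mould's. None if absent.
- pull_3: Cast drawer pull, black resin, 60 g: a U lying flat, 24 mm thick (z). Bar 114 mm long (x), 18 mm wide, middle line at y -6 mm; at its ends two legs 18 mm wide reach to y 25 mm. Origin: on the underside, mid length, 15 mm in from the bar's outer face. Axes at the start: the mould's. None if absent.
- battery: Bystander: black plastic cordless drill battery, 115 x 75 x 63 mm high. Origin: centre of the underside.
- ramekin: Bystander: white ceramic ramekin of screws, 90 mm across, 45 mm high. Origin: centre of the underside.
- level: Bystander: yellow nylon level, 230 mm long (its x), 22 mm wide, 44 mm high. Origin: centre of the underside.
- screwdriver: Bystander: stubby screwdriver, 115 mm long (its x). Origin: underside.
Things that resemble listed ones, but are neither listed nor needed, are in the scene too. Leave any green or purple look-alike of the pull_2 alone. Leave any turquoise look-alike of the pull_3 alone.

How it is judged:
On the way:
1. the plunger has been pressed to its stop, so that the ejector plate is up (at least 14.5 mm) (value of joint ejector above 0.0145 m), for 0.1 s.
At the end, for the whole second after the job is handed in: Every bracket in the round tin (origin within 88 mm of its axis), every pull in the oblong tin (within 85 mm in x, 68 mm in y), origins below the 60 mm rims, at rest; both tins upright (0.1 rad) on the bench; ejector plate home within 2 mm, plunger up within 4 mm (horizontal distance between each of bracket_1, bracket_2, bracket_3 and round_tin below 0.088 m and z of bracket_1 in the frame of round_tin between -0.002 and 0.06 m and linear speed of each of bracket_1, bracket_2, bracket_3, pull_1, pull_2, pull_3 below 0.03 m/s and z of bracket_2 in the frame of round_tin between -0.002 and 0.06 m and z of bracket_3 in the frame of round_tin between -0.002 and 0.06 m and x of pull_1 in the frame of oblong_tin between -0.085 and 0.085 m and y of pull_1 in the frame of oblong_tin between -0.068 and 0.068 m and z of pull_1 in the frame of oblong_tin between -0.002 and 0.06 m and x of pull_2 in the frame of oblong_tin between -0.085 and 0.085 m and y of pull_2 in the frame of oblong_tin between -0.068 and 0.068 m and z of pull_2 in the frame of oblong_tin between -0.002 and 0.06 m and x of pull_3 in the frame of oblong_tin between -0.085 and 0.085 m and y of pull_3 in the frame of oblong_tin between -0.068 and 0.068 m and z of pull_3 in the frame of oblong_tin between -0.002 and 0.06 m and angle between each of round_tin, oblong_tin's own z axis and vertical below 0.1 rad and height (world z) of each of round_tin, oblong_tin below 0.015 m and value of joint ejector below 0.002 m and value of joint plunger below 0.004 m); the robot touches nothing.
It fails at once if the battery is shoved more than 30 mm (distance of battery from where it was at the start of the episode above 0.03 m).
It fails at once if the ramekin is shoved more than 30 mm (distance of ramekin from where it was at the start of the episode above 0.03 m).
It fails at once if the level is shoved more than 30 mm (distance of level from where it was at the start of the episode above 0.03 m).
It fails at once if the screwdriver is shoved more than 30 mm (distance of screwdriver from where it was at the start of the episode above 0.03 m).
Of bracket_1, bracket_2, bracket_3, pull_1, pull_2, pull_3 only 4 to 6 are there at a start; the rules pass over those that are not, and their reading is None.
At some moment in a run one of round_tin, oblong_tin may be knocked a few centimetres aside while the robot is not near it.
Once in a run the grip may slacken for a moment while it holds something.
It also fails if it takes over 210 s, if anything falls off the work surface, if the arm or the gripper's body presses on something with over 40 N, if the wrist force passes 120 N, or if a joint passes its speed limit or range.

## Working session

There is one attempt and no reset: what is moved stays moved. The work goes in short steps, Python scripts to look and compute and a tool call to move; the robot and the scene stay as the last step left them, time stands still between calls to the robot, and variables do not carry over. Pictures are saved under pics/ and viewed, at most 14 in all, crops included, and the job is handed in when it is done.

Besides the shell and the picture viewer there is one more tool, called after "Emit:" by a JSON object that holds its "fn" and its "kwargs". arm_command: Moves the arm, as the interface text tells. Shifts and turns lie within -1 to 1; 1 stands for 30 cm of shift or pi/2 rad of turn. Its arguments: {"type":"object","properties":{"rows":{"type":"array"}},"required":["rows"]}

```bash
mkdir -p pics
cat > h.py <<'E'
import numpy as np, cv2, pickle
from plant import monitor, vision, manip
def grab(n,f=None):
    d=vision.grab_frame(n)
    if f: cv2.imwrite('pics/'+f+'.png',d['color'][:,:,::-1]); pickle.dump(d,open('pics/'+f+'.pkl','wb'))
    return d
def load(f): return pickle.load(open('pics/'+f+'.pkl','rb'))
def cloud(d):
    z=d['z_map']; v,u=np.indices(z.shape)
    p=np.stack([u,v,np.ones_like(u)],-1)@np.linalg.inv(d['mtx']).T*z[...,None]
    return (p-d['t'])@d['R']
def onz(d,u,v,z):
    r=d['R'].T@np.linalg.inv(d['mtx'])@[u,v,1]; c=-d['R'].T@d['t']
    return c+r*(z-c[2])/r[2]
def proj(d,X):
    c=np.asarray(X)@d['R'].T+d['t']; p=c@d['mtx'].T; return p[...,:2]/p[...,2:]
E
python3 - <<'E'
from h import *
for n in('top','scene'):
    d=grab(n,n+'0'); print(n,d['mtx'].tolist(),(-d['R'].T@d['t']).round(3))
s=monitor.state(); print(s)
E
```

```text
top [[399.841352905252, 0.0, 275.3256017474879], [0.0, 399.841352905252, 206.72451198167317], [0.0, 0.0, 1.0]] [ 0.301 -0.089  1.226]
scene [[476.45518053082907, 0.0, 283.24032799031346], [0.0, 476.45518053082907, 215.51950836198756], [0.0, 0.0, 1.0]] [1.439 0.365 0.824]
{'time': 0.1, 'joint_pos': array([ 1.17300290e+00,  5.32804867e-02,  1.61417765e+00,  5.66119415e-06,
        1.47601545e+00, -1.18979255e-01]), 'joint_vel': array([ 0.00082522, -0.00169292, -0.00279661, -0.00074219,  0.00160921,
        0.00092776]), 'joint_efforts': array([-9.84335088e-05, -3.94903028e+01, -3.71363497e+01, -1.49230427e-04,
        3.85073581e-03,  1.21732231e-05]), 'tool_pos': array([0.17177059, 0.60033294, 0.23017987]), 'tool_rot': array([-2.43032286e-04,  1.38956184e-01,  9.90298084e-01, -9.08524260e-04]), 'contact_force': array([-0.936038  ,  0.47289247,  0.31709827]), 'ft_torque': array([-0.02275715, -0.05024222,  0.02559984]), 'grasp_force': 0.0, 'gripper_width': 1.0008139597418848}
```

View pics/top0.png

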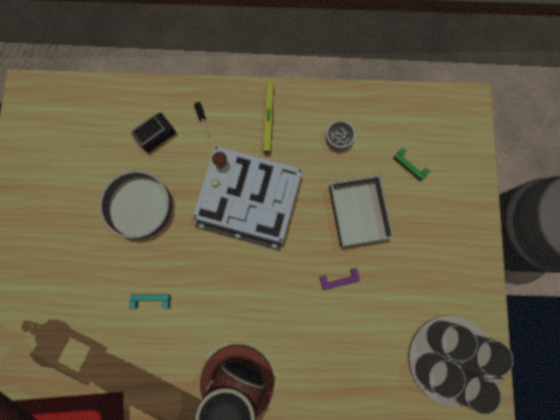

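View pics/scene0.png

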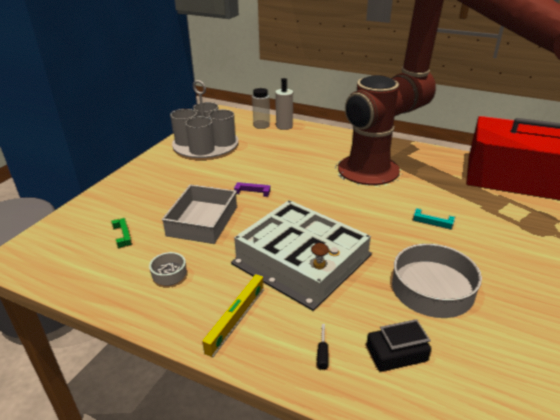

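The top view shows the mould at (248,197), with the plunger at (220,158) and the return pin at (215,183). Black castings fill the U cavities at (238,175) and (260,182) and the L cavities at (212,208) and (270,222). The U at (281,190) and the L at (240,212) look empty. The round tin is at (137,206) and the oblong tin at (360,212). The green (411,164), purple (340,280) and turquoise (150,300) look-alikes are outside the mould.

Run:
```python
from h import *
d=load('top0'); P=cloud(d)
c=cv2.resize(d['color'][140:256,185:310],None,fx=5,fy=5,interpolation=cv2.INTER_CUBIC)
cv2.imwrite('pics/c0.png',np.clip(c[:,:,::-1].astype(float)*1.6,0,255))
# mould face: points at z~0.078 
x=P.reshape(-1,3)
m=(abs(P[...,2]-.078)<.006); m[:, :185]=0;m[:,310:]=0;m[:140]=0;m[256:]=0
q=P[m][:,:2].astype(np.float32); print('n',len(q),'meanz',P[m][:,2].mean(), cv2.minAreaRect(q))
for n,(a,b,e,f) in dict(round=(165,246,95,178),obl=(170,255,325,395)).items():
    s=P[a:b,e:f].reshape(-1,3); k=s[(s[:,2]>.05)&(s[:,2]<.07)]; print(n,len(k),k[:,2].mean(),cv2.minAreaRect(k[:,:2].astype(np.float32)),cv2.minEnclosingCircle(k[:,:2].astype(np.float32)))
for n,u,v,z in [('plunger',220,158,.135),('pin',215,183,.088)]:
    print(n,onz(d,u,v,z).round(4),P[v,u].round(4))
s=P[150:168,210:230].reshape(-1,3);k=s[s[:,2]>.125];print('pl',len(k),k.mean(0), (k.max(0)+k.min(0))/2)
```

```text
n 5838 meanz 0.0782708927664167 ((0.5440601110458374, -0.012871593236923218), (0.2704060673713684, 0.2260858714580536), 76.2105484008789)
round 515 0.05934604439407735 ((0.5057040452957153, 0.32195958495140076), (0.2011733055114746, 0.20124155282974243), 85.85234832763672) ((0.5052596926689148, 0.32266125082969666), 0.10239200294017792)
obl 511 0.05976121865332306 ((0.5071244835853577, -0.35111796855926514), (0.19369015097618103, 0.1541229635477066), 10.733819007873535) ((0.5063080787658691, -0.3511142134666443), 0.12138506025075912)
plunger [0.6292 0.0651 0.135 ] [0.6291 0.0651 0.1355]
pin [0.5673 0.0825 0.088 ] [0.5678 0.0828 0.086 ]
pl 179 [0.62741644 0.06692172 0.13914102] [4.76310026e-01 2.26773453e-04 6.75596358e-01][ WARN:0@0.568] global loadsave.cpp:1063 imwrite_ Unsupported depth image for selected encoder is fallbacked to CV_8U.
```

View pics/c0.png

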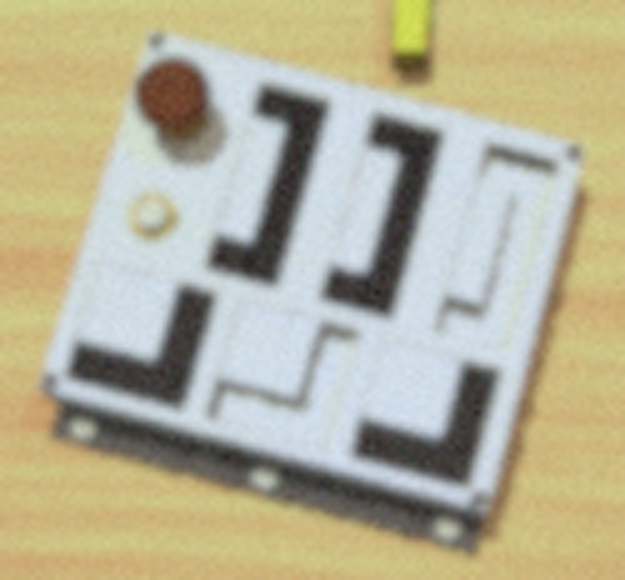

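Run:
```python
from h import *
d=load('top0'); c=np.array([.5440,-.0129]); 
g=d['color'].max(2)
best=None
m=np.zeros(g.shape,np.uint8); m[140:256,185:310]=(g[140:256,185:310]<75)
n,l,st,ce=cv2.connectedComponentsWithStats(m,connectivity=4)
for yaw in(-.235,-.245):
  R=np.array([[np.cos(yaw),-np.sin(yaw)],[np.sin(yaw),np.cos(yaw)]])
  for i in range(1,n):
    if st[i,4]<150 or st[i,4]>700: continue
    v,u=np.where(l==i)
    w=np.array([onz(d,a,b,.078)[:2] for a,b in zip(u,v)]); q=(w-c)@R
    print(yaw,ce[i].round(),st[i,4],'w',w.mean(0).round(4),'mould ext',np.percentile(q,1.,0).round(4),np.percentile(q,99.,0).round(4),q.mean(0).round(4),'angle',cv2.minAreaRect(w.astype(np.float32)))
# pin & plunger by colour/height
P=cloud(d)
for z0,z1,b in((.13,.142,(150,168,208,232)),(.084,.094,(174,192,206,224))):
    s=P[b[0]:b[1],b[2]:b[3]].reshape(-1,3);k=s[(s[:,2]>z0)&(s[:,2]<z1)];print(len(k),k.mean(0),cv2.minEnclosingCircle(k[:,:2].astype(np.float32)))
```

```text
-0.235 [220. 160.] 171 w [0.6394 0.0737] mould ext [0.049  0.0866] [0.0939 0.1279] [0.0726 0.1064] angle ((0.6396185159683228, 0.07216726988554001), (0.049258340150117874, 0.037198327481746674), 32.7569465637207)
-0.235 [240. 177.] 304 w [0.5897 0.0112] mould ext [-0.0161  0.0202] [0.0952 0.0586] [0.0389 0.034 ] angle ((0.5916684865951538, 0.016226770356297493), (0.039401911199092865, 0.11287841200828552), 76.17540740966797)
-0.235 [263. 183.] 307 w [ 0.5728 -0.0569] mould ext [-0.0166 -0.0498] [ 0.0951 -0.0117] [ 0.0383 -0.036 ] angle ((0.5751457810401917, -0.051516517996788025), (0.039199382066726685, 0.11322703212499619), 76.25413513183594)
-0.235 [215. 211.] 262 w [0.4864 0.0794] mould ext [-0.1003  0.053 ] [-0.0353  0.1186] [-0.0775  0.0763] angle ((0.49867555499076843, 0.08641993999481201), (0.06678804755210876, 0.06685289740562439), 76.274169921875)
-0.235 [272. 227.] 255 w [ 0.4454 -0.0871] mould ext [-0.1012 -0.1183] [-0.0359 -0.0532] [-0.0786 -0.0952] angle ((0.4578828513622284, -0.08021426945924759), (0.0664096400141716, 0.06699074804782867), 76.2669448852539)
-0.235 [239.
[... 1024 characters left out ...]
804755210876, 0.06685289740562439), 76.274169921875)
-0.245 [272. 227.] 255 w [ 0.4454 -0.0871] mould ext [-0.1003 -0.1191] [-0.0348 -0.0541] [-0.0777 -0.0959] angle ((0.4578828513622284, -0.08021426945924759), (0.0664096400141716, 0.06699074804782867), 76.2669448852539)
-0.245 [239. 234.] 553 w [0.42   0.0079] mould ext [-0.1361 -0.1323] [-0.1159  0.1148] [-0.1254 -0.0099] angle ((0.4194882810115814, 0.009268343448638916), (0.25322839617729187, 0.021542765200138092), 76.45980072021484)
150 [0.62869692 0.06827021 0.13398765] ((0.6296452283859253, 0.06785426288843155), 0.021006792783737183)
39 [0.570481   0.08318739 0.0879026 ] ((0.5719864368438721, 0.09176567196846008), 0.018521204590797424)
```

Emit:
{"fn": "arm_command", "kwargs": {"rows": [[0,[0.763,-0.888,0],[0,0,0.0245]],[0,[0.763,-0.888,0],[0,0,0.0245]],[0,[0.763,-0.888,0],[0,0,0.0245]],[0,[0.763,-0.888,0],[0,0,0.0245]],[0,[0.763,-0.888,0],[0,0,0.0245]],[0,[0.763,-0.888,0],[0,0,0.0245]],[0,[0.763,-0.888,0],[0,0,0.0245]],[0,[0.763,-0.888,0],[0,0,0.0245]],[0,[0.763,-0.888,0],[0,0,0.0245]],[0,[0.763,-0.888,0],[0,0,0.0245]]]}}

```text
time: 0.93
tool_pos: [0.4029, 0.3315, 0.2308]
tool_rot: [0.0, 0.123, 0.992, -0.001]
contact_force: [-1.0, 0.5, -1.0]
gripper_width: -0.001
grasp_force: 0.0
```

Emit:
{"fn": "arm_command", "kwargs": {"rows": [[0,[0.763,-0.888,0],[0,0,0]],[0,[0.763,-0.888,0],[0,0,0]],[0,[0.763,-0.888,0],[0,0,0]],[0,[0.763,-0.888,0],[0,0,0]],[0,[0.763,-0.888,0],[0,0,0]],[0,[0.763,-0.888,0],[0,0,0]],[0,[0.763,-0.888,0],[0,0,0]],[0,[0.763,-0.888,0],[0,0,0]],[0,[0.763,-0.888,-0.2],[0,0,0]],[0,[0.763,-0.888,-0.28],[0,0,0]],[0,[0.763,-0.888,-0.28],[0,0,0]],[0,[0.763,-0.888,-0.28],[0,0,0]]]}}

```text
time: 1.93
tool_pos: [0.6269, 0.0688, 0.143]
tool_rot: [-0.004, 0.12, 0.993, -0.0]
contact_force: [1.0, 0.1, 0.6]
gripper_width: -0.003
grasp_force: 0.0
```

Emit:
{"fn": "arm_command", "kwargs": {"rows": [[0,[0.007,0,-0.02],[0,0,0]],[0,[0.007,0,-0.04],[0,0,0]],[0,[0.007,0,-0.06],[0,0,0]],[0,[0.007,0,-0.08],[0,0,0]],[0,[0.007,0,-0.1],[0,0,0]],[0,[0.007,0,-0.11],[0,0,0]],[0,[0.007,0,-0.12],[0,0,0]],[0,[0.007,0,-0.12],[0,0,0]]]}}

```text
time: 2.6
tool_pos: [0.6338, 0.0691, 0.1153]
tool_rot: [0.003, 0.119, 0.993, 0.001]
contact_force: [-1.6, 0.1, 7.1]
gripper_width: -0.0
grasp_force: 3.6
```

Emit:
{"fn": "arm_command", "kwargs": {"rows": [[0,[0,0,-0.01],[0,0,0]],[0,[0,0,-0.02],[0,0,0]],[0,[0,0,-0.025],[0,0,0]],[0,[0,0,-0.03],[0,0,0]],[0,[0,0,-0.03],[0,0,0]],[0,[0,0,-0.03],[0,0,0]]]}}

```text
time: 3.1
tool_pos: [0.634, 0.069, 0.1096]
tool_rot: [0.003, 0.119, 0.993, 0.0]
contact_force: [-9.2, 0.3, 19.9]
gripper_width: 0.002
grasp_force: 9.8
```

Emit:
{"fn": "arm_command", "kwargs": {"rows": [[0,[0,0,0.1],[0,0,0]],[0,[0,0,0.2],[0,0,0]],[0,[0,0,0.327],[0,0,0]],[40,[-0.143,-0.209,0.327],[0,0,0]],[40,[-0.143,-0.209,0.327],[0,0,0]],[40,[-0.143,-0.209,0.327],[0,0,0]],[40,[-0.143,-0.209,0.327],[0,0,0]],[40,[-0.143,-0.209,0.327],[0,0,0]]]}}

```text
time: 3.77
tool_pos: [0.5894, 0.0058, 0.2015]
tool_rot: [0.001, 0.12, 0.993, 0.0]
contact_force: [-0.1, 0.2, -0.2]
gripper_width: 0.468
grasp_force: 0.0
```

Run:
```python
from h import *
s=monitor.state(); print(s['tool_pos'],s['contact_force'],s['gripper_width'])
d=grab('top','t1'); w=grab('wrist','w1'); sc=grab('scene','s1')
P=cloud(w); 
im=np.hstack([cv2.resize(w['color'],(400,300)),cv2.resize(sc['color'][190:300,225:385],(400,300))])
cv2.imwrite('pics/m1.png',im[:,:,::-1])
P=cloud(sc); 
for X in([.544,-.0129,.135],):print(proj(sc,X))
# height of pulls/pin from scene at predicted pts
Pt=cloud(d)
for n,X in dict(pA=(.5891,.0055),pB=(.5725,-.0622),bA=(.4969,.0621),bB=(.4561,-.1045),pin=(.5708,.0835),plu=(.630,.068)).items():
  o=[]
  for Q in(Pt,P,cloud(w)):
    m=(np.hypot(Q[...,0]-X[0],Q[...,1]-X[1])<.005)&(Q[...,2]<.15); o.append(np.median(Q[m][:,2]) if m.any() else None)
  print(n,o)
```

```text
[0.58941043 0.00581499 0.20148831] [-0.08124611  0.19066719 -0.17019268] 0.46802295531044313
[302.96801946 218.84631363]
pA [None, np.float64(0.09529564142377482), np.float64(0.09458107972540697)]
pB [np.float64(0.09666965559997627), np.float64(0.09539737080825957), np.float64(0.09465015021500872)]
bA [None, np.float64(0.0952608587477786), np.float64(0.09476429500143702)]
bB [np.float64(0.09479371596514026), np.float64(0.09505736380583578), np.float64(0.09481675295096)]
pin [None, np.float64(0.10604655034733007), np.float64(0.10530170135735542)]
plu [None, np.float64(0.12349476988656734), np.float64(0.1349865034262874)]
```

View pics/m1.png

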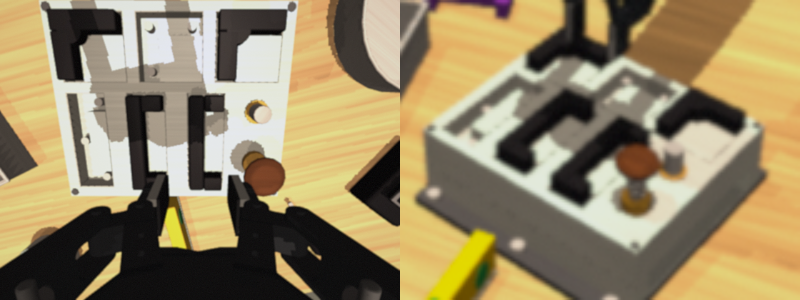

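The wrist half of the picture shows two raised brackets at (88,42) and (250,42), and two raised pulls at (145,140) and (207,140). The third cavity in each row is empty, with bare pins at (155,50) and (100,140). The return pin is at (260,112) and the plunger is back up at (263,178).

Run:
```python
from h import *
for f in('w1','s1'):
  d=load(f); P=cloud(d)
  m=((P[...,2]>.088)&(P[...,2]<.1)&(d['color'].max(2)<90)&(np.hypot(P[...,0]-.53,P[...,1]+.01)<.16)).astype(np.uint8)
  n,l,st,ce=cv2.connectedComponentsWithStats(m,connectivity=4)
  for i in range(1,n):
    if st[i,4]>150:
      r=cv2.minAreaRect(P[l==i][:,:2].astype(np.float32)); print(f,ce[i].round(),st[i,4],np.round(r[0],4),np.round(r[1],4),round(r[2],1))
```

```text
w1 [106.  48.] 5252 [ 0.4585 -0.0808] [0.0681 0.0674] 76.3
w1 [340.  47.] 4801 [0.4997 0.0848] [0.067  0.0658] 76.3
w1 [195. 189.] 3641 [ 0.5747 -0.053 ] [0.0402 0.1129] 75.3
w1 [282. 196.] 3929 [0.5913 0.0151] [0.0391 0.1125] 75.9
s1 [291. 207.] 194 [ 0.4602 -0.08  ] [0.0679 0.0645] 80.6
s1 [282. 235.] 332 [ 0.5764 -0.0523] [0.0412 0.1166] 76.6
s1 [344. 230.] 247 [0.5024 0.0852] [0.0645 0.0678] 75.1
s1 [303. 246.] 343 [0.5944 0.0151] [0.0401 0.1172] 76.4
```

Emit:
{"fn": "arm_command", "kwargs": {"rows": [[40,[0,-0.002,-0.12],[0,0,0]],[40,[0,-0.002,-0.24],[0,0,0]],[40,[0,-0.002,-0.32],[0,0,0]],[40,[0,-0.002,-0.38],[0,0,0]],[40,[0,-0.002,-0.4],[0,0,0]],[40,[0,-0.002,-0.4],[0,0,0]],[10,[0,-0.002,-0.4],[0,0,0]],[10,[0,-0.002,-0.4],[0,0,0]],[10,[0,-0.002,-0.4],[0,0,0]],[10,[0,-0.002,-0.4],[0,0,0]],[10,[0,-0.002,-0.4],[0,0,0]],[10,[0,-0.002,-0.4],[0,0,0]]]}}

```text
time: 4.92
tool_pos: [0.5901, 0.0048, 0.0818]
tool_rot: [0.001, 0.12, 0.993, 0.0]
contact_force: [1.2, 0.0, 3.7]
gripper_width: 0.192
grasp_force: 61.4
```

Emit:
{"fn": "arm_command", "kwargs": {"rows": [[10,[0,0,0.03],[0,0,0]],[10,[0,0,0.08],[0,0,0]],[10,[0,0,0.16],[0,0,0]],[10,[0,0,0.26],[0,0,0]],[10,[0,0,0.36],[0,0,0]],[10,[0,0,0.4],[0,0,0]],[10,[0,0,0.4],[0,0,0]],[10,[0,0,0.4],[0,0,0]]]}}

```text
time: 5.58
tool_pos: [0.5888, 0.0047, 0.2001]
tool_rot: [0.0, 0.12, 0.993, -0.0]
contact_force: [-0.6, -0.8, -1.5]
gripper_width: 0.189
grasp_force: 60.9
```

```bash
cat >> h.py <<'E'
def tins(f):
    d=grab('top',f); P=cloud(d).reshape(-1,3)
    for n,c in dict(round=(.505,.322),obl=(.507,-.351)).items():
        k=P[(P[:,2]>.055)&(P[:,2]<.065)&(np.hypot(P[:,0]-c[0],P[:,1]-c[1])<.16)][:,:2].astype(np.float32)
        print(n,len(k),cv2.minAreaRect(k))
    s=monitor.state(); print(s['tool_pos'].round(4),s['gripper_width'].round(3),s['grasp_force'],s['contact_force'].round(1))
    return d
def high(f,lo=.1):
    w=grab('wrist',f);P=cloud(w)
    for n,X in dict(pA=(.5891,.0055),pB=(.5725,-.0622),bA=(.4969,.0621),bB=(.4561,-.1045),pin=(.5708,.0835)).items():
        m=(np.hypot(P[...,0]-X[0],P[...,1]-X[1])<.005)&(P[...,2]<.15)&(P[...,2]>.03); print(n,m.sum(),np.median(P[m][:,2]).round(4) if m.any() else None)
    return w
E
python3 -c "
from h import *
tins('t2'); high('w2')"
```

```text
round 430 ((0.5049170255661011, 0.32205700874328613), (0.19989000260829926, 0.20103120803833008), 6.965191841125488)
obl 451 ((0.5068920850753784, -0.3507212698459625), (0.19331271946430206, 0.15342725813388824), 10.945566177368164)Traceback (most recent call last):
  File "<string>", line 3, in <module>
    tins('t2'); high('w2')
    ~~~~^^^^^^
  File "h.py", line 22, in tins
    s=monitor.state(); print(s['tool_pos'].round(4),s['gripper_width'].round(3),s['grasp_force'],s['contact_force'].round(1))
                                                    ^^^^^^^^^^^^^^^^^^^^^^^^
AttributeError: 'float' object has no attribute 'round'
```

Emit:
{"fn": "arm_command", "kwargs": {"rows": [[10,[-0.292,-1,0],[0,0,0.274]],[10,[-0.292,-1,0],[0,0,0.274]],[10,[-0.292,-1,0],[0,0,0.274]],[10,[-0.292,-1,0],[0,0,0.274]],[10,[-0.292,-1,0],[0,0,0.274]],[10,[-0.292,-1,0],[0,0,0.274]],[10,[-0.292,-1,0],[0,0,0.274]],[10,[-0.292,-1,0],[0,0,0.274]],[10,[-0.292,-1,0],[0,0,0.274]],[10,[-0.292,-1,0],[0,0,0.274]]]}}

```text
time: 6.47
tool_pos: [0.4996, -0.2957, 0.1972]
tool_rot: [-0.002, -0.093, 0.996, 0.002]
contact_force: [0.9, 1.6, -0.8]
gripper_width: 0.187
grasp_force: 64.2
```

Emit:
{"fn": "arm_command", "kwargs": {"rows": [[10,[0,-0.087,-0.08],[0,0,0]],[10,[0,-0.087,-0.2],[0,0,0]],[10,[0,-0.087,-0.32],[0,0,0]],[10,[0,-0.087,-0.44],[0,0,0]],[10,[0,-0.087,-0.53],[0,0,0]],[10,[0,-0.087,-0.58],[0,0,0]],[10,[0,-0.087,-0.6],[0,0,0]],[10,[0,-0.087,-0.6],[0,0,0]]]}}

```text
time: 7.13
tool_pos: [0.5, -0.3183, 0.0175]
tool_rot: [-0.002, -0.096, 0.995, 0.002]
contact_force: [0.4, -0.2, -0.2]
gripper_width: 0.192
grasp_force: 64.3
```

Emit:
{"fn": "arm_command", "kwargs": {"rows": [[28,[0,0,0],[0,0,0]],[28,[0,0,0],[0,0,0]],[28,[0,0,0],[0,0,0]],[28,[0,0,0.03],[0,0,0]],[28,[0,0,0.12],[0,0,0]],[28,[0,0,0.24],[0,0,0]],[28,[0,0,0.36],[0,0,0]],[28,[0,0,0.48],[0,0,0]],[28,[0,0,0.603],[0,0,0]]]}}

```text
time: 7.88
tool_pos: [0.5013, -0.3212, 0.2043]
tool_rot: [0.001, -0.095, 0.995, -0.0]
contact_force: [0.1, -0.9, 0.2]
gripper_width: 0.328
grasp_force: 0.0
```

Emit:
{"fn": "arm_command", "kwargs": {"rows": [[40,[0.235,0.862,0],[0,0,-0.274]],[40,[0.235,0.862,0],[0,0,-0.274]],[40,[0.235,0.862,0],[0,0,-0.274]],[40,[0.235,0.862,0],[0,0,-0.274]],[40,[0.235,0.862,0],[0,0,-0.274]],[40,[0.235,0.862,0],[0,0,-0.274]],[40,[0.235,0.862,0],[0,0,-0.274]],[40,[0.235,0.862,0],[0,0,-0.274]],[40,[0.235,0.862,0],[0,0,-0.274]]]}}

```text
time: 8.63
tool_pos: [0.5723, -0.0617, 0.2026]
tool_rot: [0.001, 0.119, 0.993, -0.0]
contact_force: [0.6, 0.2, -0.9]
gripper_width: 0.468
grasp_force: 0.0
```

```bash
sed -i "s/s\['gripper_width'\].round(3)/s['gripper_width']/" h.py; python3 -c "
from h import *
d=tins('t2'); high('w2')
P=cloud(d)
m=((P[...,2]<.05)&(P[...,2]>.01)&(d['color'].max(2)<90)&(np.hypot(P[...,0]-.505,P[...,1]+.35)<.1)); print(m.sum(),P[m].mean(0),cv2.minAreaRect(P[m][:,:2].astype(np.float32)))"
```

```text
round 420 ((0.5059571862220764, 0.32260042428970337), (0.20133699476718903, 0.2009902149438858), 35.132755279541016)
obl 447 ((0.5070692896842957, -0.35109373927116394), (0.19336730241775513, 0.15367600321769714), 10.850796699523926)
[ 0.5721 -0.0627  0.2023] 0.4712083678483161 0.0 [ 0.7 -0.5  0.1]
pA 122 0.0703
pB 113 0.0947
bA 159 0.0947
bB 159 0.0948
pin 138 0.1052
608 [ 0.51248151 -0.34120637  0.02799861] ((0.5177170038223267, -0.3473924696445465), (0.1615317314863205, 0.14915169775485992), 10.775846481323242)
```

Emit:
{"fn": "arm_command", "kwargs": {"rows": [[40,[0,0,-0.12],[0,0,0]],[40,[0,0,-0.24],[0,0,0]],[40,[0,0,-0.32],[0,0,0]],[40,[0,0,-0.38],[0,0,0]],[40,[0,0,-0.402],[0,0,0]],[40,[0,0,-0.402],[0,0,0]],[10,[0,0,-0.402],[0,0,0]],[10,[0,0,-0.402],[0,0,0]],[10,[0,0,-0.402],[0,0,0]],[10,[0,0,-0.402],[0,0,0]],[10,[0,0,-0.402],[0,0,0]],[10,[0,0,-0.402],[0,0,0]]]}}

```text
time: 9.73
tool_pos: [0.5733, -0.0634, 0.0827]
tool_rot: [0.002, 0.12, 0.993, -0.001]
contact_force: [1.3, -1.4, 4.7]
gripper_width: 0.19
grasp_force: 60.7
```

Emit:
{"fn": "arm_command", "kwargs": {"rows": [[10,[0,0,0.03],[0,0,0]],[10,[0,0,0.08],[0,0,0]],[10,[0,0,0.16],[0,0,0]],[10,[0,0,0.26],[0,0,0]],[10,[0,0,0.36],[0,0,0]],[10,[0,0,0.4],[0,0,0]],[10,[0,0,0.4],[0,0,0]],[10,[0,0,0.4],[0,0,0]]]}}

```text
time: 10.4
tool_pos: [0.5716, -0.0625, 0.2002]
tool_rot: [-0.0, 0.12, 0.993, 0.0]
contact_force: [-1.3, 0.4, -0.8]
gripper_width: 0.191
grasp_force: 60.0
```

```bash
python3 -c "
from h import *
d=tins('t3'); high('w3')"
```

```text
round 421 ((0.5059604644775391, 0.3223026692867279), (0.20147153735160828, 0.20063261687755585), 37.94906234741211)
obl 448 ((0.5070177912712097, -0.35144779086112976), (0.19338589906692505, 0.15424230694770813), 10.781143188476562)
[ 0.5708 -0.0624  0.1986] 0.18719781793891435 60.00811457633972 [-0.3 -0.  -0.1]
pA 124 0.0699
pB 0 None
bA 152 0.0945
bB 157 0.0944
pin 134 0.1049
```

Emit:
{"fn": "arm_command", "kwargs": {"rows": [[10,[-0.195,-1,0],[0,0,0.274]],[10,[-0.195,-1,0],[0,0,0.274]],[10,[-0.195,-1,0],[0,0,0.274]],[10,[-0.195,-1,0],[0,0,0.274]],[10,[-0.195,-1,0],[0,0,0.274]],[10,[-0.195,-1,0],[0,0,0.274]],[10,[-0.195,-1,0],[0,0,0.274]],[10,[-0.195,-1,0],[0,0,0.274]],[10,[-0.195,-1,0],[0,0,0.274]],[10,[-0.195,-1,0],[0,0,0.274]]]}}

```text
time: 11.33
tool_pos: [0.512, -0.363, 0.1976]
tool_rot: [-0.002, -0.094, 0.996, 0.002]
contact_force: [-0.6, 0.2, -0.7]
gripper_width: 0.19
grasp_force: 60.0
```

Emit:
{"fn": "arm_command", "kwargs": {"rows": [[10,[0,-0.071,-0.04],[0,0,0]],[10,[0,-0.071,-0.16],[0,0,0]],[10,[0,-0.071,-0.28],[0,0,0]],[10,[0,-0.071,-0.4],[0,0,0]],[10,[0,-0.071,-0.5],[0,0,0]],[10,[0,-0.071,-0.57],[0,0,0]],[10,[0,-0.071,-0.59],[0,0,0]],[10,[0,-0.071,-0.6],[0,0,0]],[10,[0,-0.071,-0.6],[0,0,0]]]}}

```text
time: 12.08
tool_pos: [0.5137, -0.3831, 0.0205]
tool_rot: [-0.0, -0.095, 0.995, 0.0]
contact_force: [1.1, 0.8, 0.0]
gripper_width: 0.191
grasp_force: 60.0
```

Emit:
{"fn": "arm_command", "kwargs": {"rows": [[28,[0,0,0],[0,0,0]],[28,[0,0,0],[0,0,0]],[28,[0,0,0],[0,0,0]],[28,[0,0,0.03],[0,0,0]],[28,[0,0,0.12],[0,0,0]],[28,[0,0,0.24],[0,0,0]],[28,[0,0,0.36],[0,0,0]],[28,[0,0,0.48],[0,0,0]],[28,[0,0,0.6],[0,0,0]]]}}

```text
time: 12.83
tool_pos: [0.5133, -0.3841, 0.2041]
tool_rot: [0.001, -0.095, 0.995, -0.001]
contact_force: [0.6, -0.0, -0.0]
gripper_width: 0.329
grasp_force: 0.0
```

Emit:
{"fn": "arm_command", "kwargs": {"rows": [[40,[-0.19,0.931,0],[0,0,-0.274]],[40,[-0.19,0.931,0],[0,0,-0.274]],[40,[-0.19,0.931,0],[0,0,-0.274]],[40,[-0.19,0.931,0],[0,0,-0.274]],[40,[-0.19,0.931,0],[0,0,-0.274]],[40,[-0.19,0.931,0],[0,0,-0.274]],[40,[-0.19,0.931,0],[0,0,-0.274]],[40,[-0.19,0.931,0],[0,0,-0.274]],[40,[-0.19,0.931,0],[0,0,-0.274]],[40,[-0.19,0.931,0],[0,0,-0.274]]]}}

```text
time: 13.67
tool_pos: [0.4568, -0.1051, 0.2019]
tool_rot: [0.001, 0.12, 0.993, -0.0]
contact_force: [0.2, -0.9, -0.1]
gripper_width: 0.466
grasp_force: 0.0
```

```bash
python3 -c "
from h import *
d=tins('t4'); w=high('w4')
P=cloud(w)
m=((P[...,2]>.088)&(P[...,2]<.1)&(w['color'].max(2)<90)&(np.hypot(P[...,0]-.53,P[...,1]+.01)<.16)).astype(np.uint8)
n,l,st,ce=cv2.connectedComponentsWithStats(m,connectivity=4)
for i in range(1,n):
  if st[i,4]>150: print(ce[i].round(),st[i,4],cv2.minAreaRect(P[l==i][:,:2].astype(np.float32)))
a=cv2.resize(d['color'][140:290,90:400],None,fx=2.5,fy=2.5)
cv2.imwrite('pics/m4.png',a[:,:,::-1])"
```

```text
round 427 ((0.5054748058319092, 0.32282793521881104), (0.20146161317825317, 0.2004358470439911), 48.03661346435547)
obl 460 ((0.5070354342460632, -0.35138723254203796), (0.19327017664909363, 0.15479224920272827), 10.885477066040039)
[ 0.4568 -0.1056  0.2017] 0.4661289149877733 0.0 [-0.1  0.3 -0.6]
pA 14 0.0556
pB 0 None
bA 108 0.0944
bB 108 0.0943
pin 96 0.1049
[294. 183.] 3477 ((0.45745474100112915, -0.08195045590400696), (0.0663413405418396, 0.06695983558893204), 76.39495849609375)
[502. 184.] 3722 ((0.498462975025177, 0.08460794389247894), (0.06806793063879013, 0.06723110377788544), 75.78507232666016)
[507. 270.] 218 ((0.5653797388076782, 0.07708833366632462), (0.00757993571460247, 0.017245331779122353), 47.171688079833984)
```

View pics/m4.png

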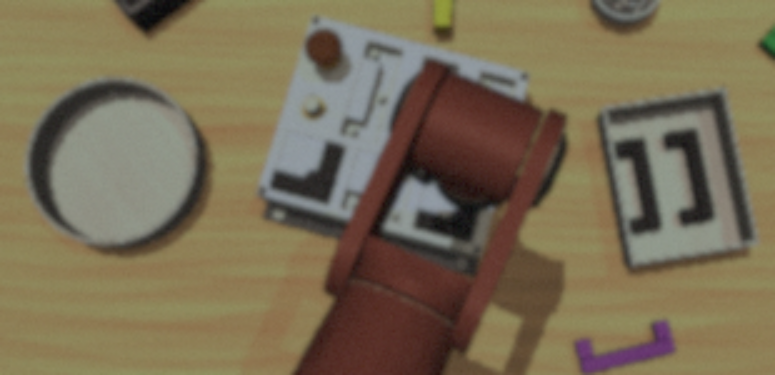

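The picture shows both pulls lying flat in the oblong tin at (640,185) and (688,178). The round tin at (118,165) hasn't moved. Next is the bracket on the -y side.

Emit:
{"fn": "arm_command", "kwargs": {"rows": [[40,[0,0,-0.12],[0,0,0]],[40,[0,0,-0.24],[0,0,0]],[40,[0,0,-0.32],[0,0,0]],[40,[0,0,-0.38],[0,0,0]],[40,[0,0,-0.4],[0,0,0]],[40,[0,0,-0.4],[0,0,0]],[10,[0,0,-0.4],[0,0,0]],[10,[0,0,-0.4],[0,0,0]],[10,[0,0,-0.4],[0,0,0]],[10,[0,0,-0.4],[0,0,0]],[10,[0,0,-0.4],[0,0,0]],[10,[0,0,-0.4],[0,0,0]]]}}

```text
time: 14.77
tool_pos: [0.4578, -0.1055, 0.0825]
tool_rot: [0.002, 0.12, 0.993, -0.001]
contact_force: [0.4, -2.2, 5.8]
gripper_width: 0.215
grasp_force: 60.8
```

Emit:
{"fn": "arm_command", "kwargs": {"rows": [[10,[0,0,0.03],[0,0,0]],[10,[0,0,0.08],[0,0,0]],[10,[0,0,0.16],[0,0,0]],[10,[0,0,0.26],[0,0,0]],[10,[0,0,0.36],[0,0,0]],[10,[0,0,0.4],[0,0,0]],[10,[0,0,0.4],[0,0,0]],[10,[0,0,0.4],[0,0,0]]]}}

```text
time: 15.43
tool_pos: [0.4562, -0.1045, 0.2003]
tool_rot: [-0.0, 0.12, 0.993, 0.0]
contact_force: [-0.2, 0.1, -2.1]
gripper_width: 0.211
grasp_force: 60.1
```

```bash
python3 -c "
from h import *
d=tins('t5'); high('w5')"
```

```text
round 430 ((0.5053732395172119, 0.32159361243247986), (0.2005615532398224, 0.2001296430826187), 37.16889190673828)
obl 443 ((0.5070353746414185, -0.3514533042907715), (0.19343312084674835, 0.1541653275489807), 10.842628479003906)
[ 0.4555 -0.1043  0.1988] 0.21530797324814838 60.07887125015259 [ 0.   0.2 -1.4]
pA 77 0.0677
pB 7 0.0539
bA 114 0.0943
bB 0 None
pin 102 0.1049
```

Emit:
{"fn": "arm_command", "kwargs": {"rows": [[10,[0.135,1,0],[0,0,0]],[10,[0.135,1,0],[0,0,0]],[10,[0.135,1,0],[0,0,0]],[10,[0.135,1,0],[0,0,0]],[10,[0.135,1,0],[0,0,0]],[10,[0.135,1,0],[0,0,0]],[10,[0.135,1,0],[0,0,0]],[10,[0.135,1,0],[0,0,0]],[10,[0.135,1,0],[0,0,0]]]}}

```text
time: 16.28
tool_pos: [0.4954, 0.1976, 0.1979]
tool_rot: [-0.002, 0.118, 0.993, -0.001]
contact_force: [-0.1, -0.1, -1.4]
gripper_width: 0.214
grasp_force: 60.1
```

```bash
python3 -c "
from h import *
d=tins('t6')"
```

```text
round 23 ((0.4911494255065918, 0.22566558420658112), (0.005701432004570961, 0.03687933459877968), 79.91474151611328)
obl 450 ((0.5071042776107788, -0.3513087332248688), (0.193449929356575, 0.15447384119033813), 10.834226608276367)
[0.4956 0.1959 0.1981] 0.21231568341384374 60.1016628742218 [ 0.5  0.2 -1. ]
```

```bash
python3 -c "
from h import *
for n in('wrist','scene'):
  d=grab(n,n+'6'); P=cloud(d).reshape(-1,3)
  k=P[(P[:,2]>.052)&(P[:,2]<.066)&(P[:,1]>.15)&(P[:,0]>.3)&(P[:,0]<.62)][:,:2].astype(np.float32)
  print(n,len(k),cv2.minAreaRect(k),cv2.minEnclosingCircle(k))
d=load('t6'); s=load('scene6')
cv2.imwrite('pics/m6.png',np.hstack([cv2.resize(d['color'],(400,300)),cv2.resize(s['color'],(400,300))])[:,:,::-1])"
```

```text
wrist 5745 ((0.5052602291107178, 0.32489004731178284), (0.20291723310947418, 0.1975361406803131), 7.595773696899414) ((0.5054254531860352, 0.3220880329608917), 0.10176536440849304)
scene 818 ((0.5061125159263611, 0.3208346366882324), (0.20228737592697144, 0.2020156979560852), 25.569597244262695) ((0.5057759881019592, 0.32335641980171204), 0.1045871153473854)
```

View pics/m6.png

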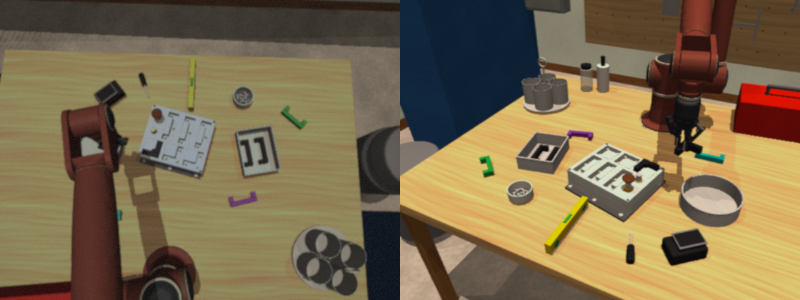

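The arm hides the round tin in the top view. The scene view shows it unmoved at (710,200), and the wrist camera puts it at (0.505, 0.322). The bracket is still in the grip.

Emit:
{"fn": "arm_command", "kwargs": {"rows": [[10,[0,0.13,0],[0,0,0]],[10,[0,0.253,0],[0,0,0]],[10,[0,0.253,-0.12],[0,0,0]],[10,[0,0.253,-0.24],[0,0,0]],[10,[0,0.253,-0.36],[0,0,0]],[10,[0,0.253,-0.48],[0,0,0]],[10,[0,0.253,-0.56],[0,0,0]],[10,[0,0.253,-0.59],[0,0,0]],[10,[0,0.253,-0.6],[0,0,0]],[10,[0,0.253,-0.6],[0,0,0]]]}}

```text
time: 17.27
tool_pos: [0.4973, 0.2701, 0.0208]
tool_rot: [-0.0, 0.121, 0.993, -0.0]
contact_force: [-0.5, 0.6, -1.4]
gripper_width: 0.217
grasp_force: 60.1
```

Emit:
{"fn": "arm_command", "kwargs": {"rows": [[30,[0,0,0],[0,0,0]],[30,[0,0,0],[0,0,0]],[30,[0,0,0],[0,0,0]],[30,[0,0,0.03],[0,0,0]],[30,[0,0,0.12],[0,0,0]],[30,[0,0,0.24],[0,0,0]],[30,[0,0,0.36],[0,0,0]],[30,[0,0,0.48],[0,0,0]],[30,[0,0,0.6],[0,0,0]]]}}

```text
time: 18.02
tool_pos: [0.4968, 0.2713, 0.2041]
tool_rot: [0.001, 0.12, 0.993, 0.0]
contact_force: [0.6, -0.4, -1.0]
gripper_width: 0.352
grasp_force: 0.0
```

Emit:
{"fn": "arm_command", "kwargs": {"rows": [[40,[0,-0.7,0],[0,0,0]],[40,[0,-0.7,0],[0,0,0]],[40,[0,-0.7,0],[0,0,0]],[40,[0,-0.7,0],[0,0,0]],[40,[0,-0.7,0],[0,0,0]],[40,[0,-0.7,0],[0,0,0]],[40,[0,-0.7,0],[0,0,0]],[40,[0,-0.7,0],[0,0,0]]]}}

```text
time: 18.68
tool_pos: [0.4971, 0.0612, 0.2018]
tool_rot: [0.001, 0.12, 0.993, 0.0]
contact_force: [-1.2, 0.2, -0.2]
gripper_width: 0.468
grasp_force: 0.0
```

Emit:
{"fn": "arm_command", "kwargs": {"rows": [[40,[0,0,-0.12],[0,0,0]],[40,[0,0,-0.24],[0,0,0]],[40,[0,0,-0.32],[0,0,0]],[40,[0,0,-0.38],[0,0,0]],[40,[0,0,-0.4],[0,0,0]],[40,[0,0,-0.4],[0,0,0]],[10,[0,0,-0.4],[0,0,0]],[10,[0,0,-0.4],[0,0,0]],[10,[0,0,-0.4],[0,0,0]],[10,[0,0,-0.4],[0,0,0]],[10,[0,0,-0.4],[0,0,0]],[10,[0,0,-0.4],[0,0,0]]]}}

```text
time: 19.68
tool_pos: [0.4984, 0.0614, 0.0827]
tool_rot: [0.002, 0.12, 0.993, 0.001]
contact_force: [-0.4, 0.9, 5.9]
gripper_width: 0.209
grasp_force: 60.8
```

Emit:
{"fn": "arm_command", "kwargs": {"rows": [[10,[0,0,0.03],[0,0,0]],[10,[0,0,0.08],[0,0,0]],[10,[0,0,0.16],[0,0,0]],[10,[0,0,0.26],[0,0,0]],[10,[0,0,0.36],[0,0,0]],[10,[0,0,0.4],[0,0,0]],[10,[0,0,0.4],[0,0,0]],[10,[0,0,0.4],[0,0,0]]]}}

```text
time: 20.35
tool_pos: [0.4968, 0.061, 0.2005]
tool_rot: [0.0, 0.12, 0.993, -0.0]
contact_force: [-0.9, -0.3, -1.2]
gripper_width: 0.216
grasp_force: 60.1
```

```bash
python3 -c "
from h import *
d=tins('t7'); high('w7')
cv2.imwrite('pics/m7.png',cv2.resize(d['color'][140:290,90:400],None,fx=2.5,fy=2.5)[:,:,::-1])"
```

```text
round 322 ((0.5068130493164062, 0.343342125415802), (0.1620098501443863, 0.20193801820278168), 88.12639617919922)
obl 461 ((0.5069021582603455, -0.35120266675949097), (0.1929880976676941, 0.1551053375005722), 11.029165267944336)
[0.496  0.0611 0.1989] 0.21558595057910102 60.11754870414734 [-0.3  0.2 -1.4]
pA 0 None
pB 0 None
bA 0 None
bB 3 0.055
pin 0 None
```

View pics/m7.png

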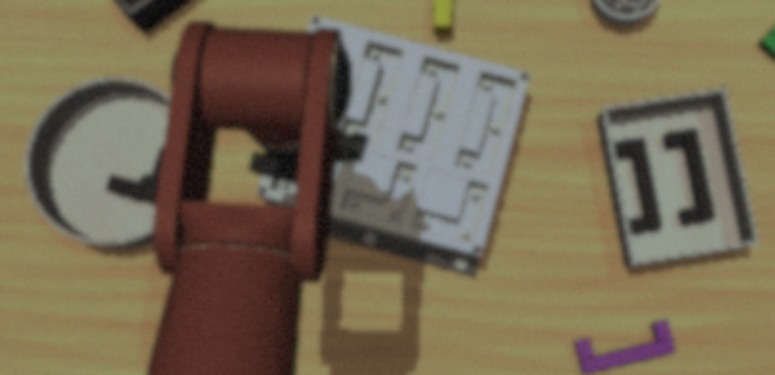

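The first bracket lies in the round tin at (135,185), both pulls are in the oblong tin, and the mould cavities that can be seen are empty.

Emit:
{"fn": "arm_command", "kwargs": {"rows": [[10,[0.06,0.94,0],[0,0,0]],[10,[0.06,0.94,0],[0,0,0]],[10,[0.06,0.94,0],[0,0,0]],[10,[0.06,0.94,0],[0,0,0]],[10,[0.06,0.94,0],[0,0,0]],[10,[0.06,0.94,0],[0,0,0]],[10,[0.06,0.94,0],[0,0,0]],[10,[0.06,0.94,0],[0,0,0]],[10,[0.06,0.94,0],[0,0,0]]]}}

```text
time: 21.2
tool_pos: [0.5134, 0.344, 0.1974]
tool_rot: [-0.002, 0.118, 0.993, -0.002]
contact_force: [-0.1, -0.3, 0.1]
gripper_width: 0.214
grasp_force: 60.1
```

```bash
python3 -c "
from h import *
s=grab('scene','s8'); P=cloud(s).reshape(-1,3)
k=P[(P[:,2]>.052)&(P[:,2]<.066)&(P[:,1]>.15)&(P[:,0]>.3)&(P[:,0]<.65)][:,:2].astype(np.float32)
print(len(k),cv2.minAreaRect(k),monitor.state()['grasp_force'])
cv2.imwrite('pics/m8.png',cv2.resize(s['color'][140:320,300:500],None,fx=3,fy=3)[:,:,::-1])"
```

```text
823 ((0.5053585767745972, 0.32136082649230957), (0.20123383402824402, 0.20321175456047058), 77.23307037353516) 60.13213634490967
```

View pics/m8.png

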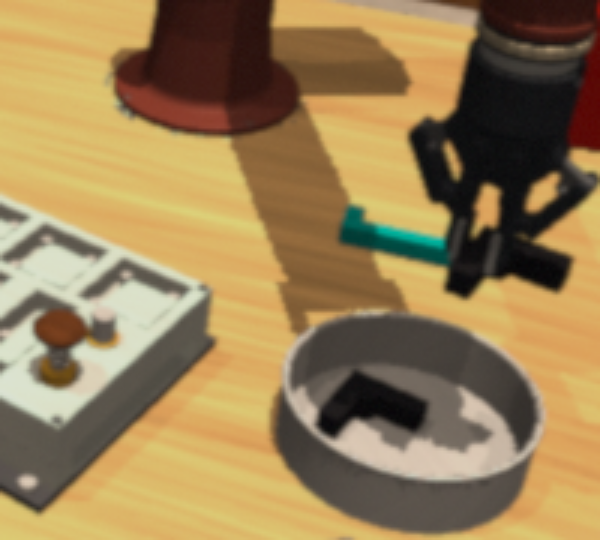

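The first bracket lies flat on the mould side of the round tin at (370,400). The second is held at (510,265) over the free side.

Emit:
{"fn": "arm_command", "kwargs": {"rows": [[10,[0,0,-0.12],[0,0,0]],[10,[0,0,-0.24],[0,0,0]],[10,[0,0,-0.36],[0,0,0]],[10,[0,0,-0.48],[0,0,0]],[10,[0,0,-0.56],[0,0,0]],[10,[0,0,-0.59],[0,0,0]],[10,[0,0,-0.6],[0,0,0]],[10,[0,0,-0.6],[0,0,0]]]}}

```text
time: 21.92
tool_pos: [0.5151, 0.3423, 0.0207]
tool_rot: [-0.0, 0.12, 0.993, -0.0]
contact_force: [-0.8, -0.2, -0.2]
gripper_width: 0.215
grasp_force: 60.1
```

Emit:
{"fn": "arm_command", "kwargs": {"rows": [[30,[0,0,0],[0,0,0]],[30,[0,0,0],[0,0,0]],[30,[0,0,0],[0,0,0]],[30,[0,0,0.03],[0,0,0]],[30,[0,0,0.12],[0,0,0]],[30,[0,0,0.24],[0,0,0]],[30,[0,0,0.36],[0,0,0]],[30,[0,0,0.48],[0,0,0]],[30,[0,0,0.6],[0,0,0]]]}}

```text
time: 22.67
tool_pos: [0.5148, 0.3433, 0.204]
tool_rot: [0.001, 0.12, 0.993, 0.001]
contact_force: [-0.4, 0.6, -1.0]
gripper_width: 0.352
grasp_force: 0.0
```

Emit:
{"fn": "arm_command", "kwargs": {"rows": [[0,[0.187,-0.867,0],[0,0,0]],[0,[0.187,-0.867,0],[0,0,0]],[0,[0.187,-0.867,0],[0,0,0]],[0,[0.187,-0.867,0],[0,0,0]],[0,[0.187,-0.867,0],[0,0,0]],[0,[0.187,-0.867,0],[0,0,0]],[0,[0.187,-0.867,0],[0,0,0]],[0,[0.187,-0.867,-0.12],[0,0,0]],[0,[0.187,-0.867,-0.24],[0,0,0]],[0,[0.187,-0.867,-0.28],[0,0,0]],[0,[0.187,-0.867,-0.28],[0,0,0]]]}}

```text
time: 23.58
tool_pos: [0.568, 0.083, 0.1131]
tool_rot: [-0.004, 0.12, 0.993, -0.001]
contact_force: [-0.7, -1.7, -0.1]
gripper_width: 0.001
grasp_force: 0.0
```

Emit:
{"fn": "arm_command", "kwargs": {"rows": [[0,[0,0,-0.02],[0,0,0]],[0,[0,0,-0.04],[0,0,0]],[0,[0,0,-0.06],[0,0,0]],[0,[0,0,-0.07],[0,0,0]],[0,[0,0,-0.08],[0,0,0]],[0,[0,0,-0.09],[0,0,0]],[0,[0,0,-0.1],[0,0,0]],[0,[0,0,-0.11],[0,0,0]],[0,[0,0,-0.11],[0,0,0]],[0,[0,0,-0.11],[0,0,0]]]}}

```text
time: 24.42
tool_pos: [0.5732, 0.0835, 0.0879]
tool_rot: [0.002, 0.12, 0.993, 0.0]
contact_force: [-3.4, 0.0, 9.9]
gripper_width: -0.0
grasp_force: 5.0
```

Emit:
{"fn": "arm_command", "kwargs": {"rows": [[0,[-0.005,0,-0.01],[0,0,0]],[0,[-0.005,0,-0.015],[0,0,0]],[0,[-0.005,0,-0.015],[0,0,0]]]}}

```text
time: 24.67
tool_pos: [0.5734, 0.0836, 0.0877]
tool_rot: [0.004, 0.119, 0.993, 0.001]
contact_force: [-9.4, -0.1, 26.2]
gripper_width: 0.003
grasp_force: 13.4
```

Emit:
{"fn": "arm_command", "kwargs": {"rows": [[0,[0,0,0.1],[0,0,0]],[0,[0,0,0.2],[0,0,0]],[0,[0,0,0.3],[0,0,0]],[0,[-0.1,-0.2,0.4],[0,0,0]],[0,[-0.2,-0.3,0.5],[0,0,0]],[0,[-0.3,-0.3,0.55],[0,0,0]],[0,[-0.3,-0.3,0.55],[0,0,0]],[0,[-0.3,-0.3,0.55],[0,0,0]]]}}

```text
time: 25.33
tool_pos: [0.4796, -0.0086, 0.2503]
tool_rot: [0.005, 0.121, 0.993, -0.001]
contact_force: [0.6, 0.1, 0.5]
gripper_width: -0.001
grasp_force: 0.0
```

```bash
python3 -c "
from h import *
d=tins('t9'); w=high('w9'); s=grab('scene','s9')
P=cloud(s); m=(np.hypot(P[...,0]-.5708,P[...,1]-.0835)<.007); print('pin',np.percentile(P[m][:,2],[50,90,100]))
P=cloud(s); m=(np.hypot(P[...,0]-.630,P[...,1]-.068)<.015); print('plunger',np.percentile(P[m][:,2],[50,90,100]))
P=cloud(d); m=(np.hypot(P[...,0]-.5708,P[...,1]-.0835)<.007); print('pin top',np.percentile(P[m][:,2],[50,90]))
cv2.imwrite('pics/m9.png',np.hstack([cv2.resize(d['color'][140:290,90:400],(480,232)),cv2.resize(w['color'],(310,232))])[:,:,::-1])"
```

```text
round 424 ((0.5051371455192566, 0.32213354110717773), (0.20035049319267273, 0.20104241371154785), 36.42085266113281)
obl 446 ((0.5069840550422668, -0.3512645959854126), (0.19322709739208221, 0.15365606546401978), 10.928390502929688)
[ 0.4803 -0.0077  0.2483] -0.0025291697986830996 0.0 [ 1.4 -0.3 -0.9]
pA 25 0.0542
pB 0 None
bA 66 0.0542
bB 59 0.0541
pin 68 0.0881
pin [0.08927359 0.09068244 0.09124045]
plunger [0.10310909 0.13629206 0.13864357]Traceback (most recent call last):
  File "<string>", line 6, in <module>
    P=cloud(d); m=(np.hypot(P[...,0]-.5708,P[...,1]-.0835)<.007); print('pin top',np.percentile(P[m][:,2],[50,90]))
                                                                                  ~~~~~~~~~~~~~^^^^^^^^^^^^^^^^^^^
    return _quantile_unchecked(
        a, q, axis, out, overwrite_input, method, keepdims, weights)
    return _ureduce(a,
                    func=_quantile_ureduce_func,
    ...<5 lines>...
                    overwrite_input=overwrite_input,
                    method=method)
    r = func(a, **kwargs)
    result = _quantile(arr,
                       quantiles=q,
    ...<2 lines>...
                       out=out,
                       weights=wgt)
    slices_having_nans = np.isnan(arr[-1, ...])
                                  ~~~^^^^^^^^^
IndexError: index -1 is out of bounds for axis 0 with size 0
```

```bash
python3 -c "
from h import *
d=load('t9'); w=load('w9')
cv2.imwrite('pics/m9.png',np.hstack([cv2.resize(d['color'][70:290,90:400],(480,340)),cv2.resize(w['color'],(310,340))])[:,:,::-1])"
```

```text
(no output)
```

View pics/m9.png

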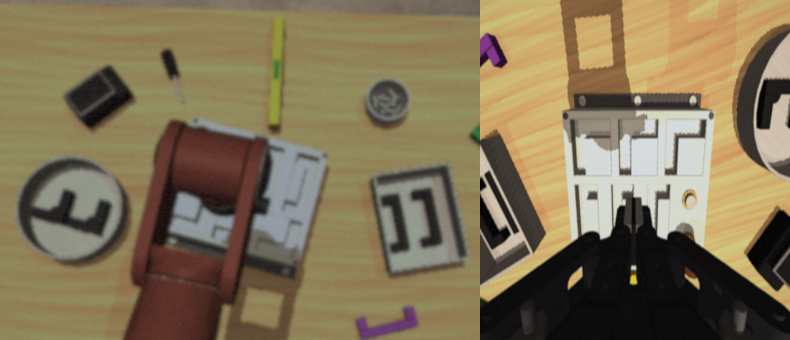

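The round tin at (72,212) holds two brackets and the oblong tin at (418,220) holds two pulls. The mould is empty with the pin home, the bystanders haven't moved, and the arm is clear of everything. Handing in.

```bash
python3 -c "
from h import *
print(manip.job_done())"
```

```text
the job is handed in; nothing more can be done
None
```

The job is handed in, with no verdict returned: the four castings present are sorted (two brackets in the round tin, two pulls in the oblong tin), the ejector plate is home with the plunger up, and the battery, ramekin, level and screwdriver were left alone.

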